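Pin the sliding cover of a battery case

TASK

Close up the grey battery case: slide the loose cover in along the upper pair of rails, the tongue end first, until it is fully home against the fixed deck and its eye stands beside the eye on the deck. Then lock it with the hooked pin: feed the tip round through both eyes, turning the pin along its own curve, until the middle of the bend sits in the eyes, and leave the pin lying flat on the cover. Leave the other things on the bench where they are.

Things in the scene. Friction and masses are not known exactly. Their poses are not given: they have to be found in the camera images.
- case: Grey sheet-steel case bolted to the bench, 140 x 160 x 90 mm high (x, y, z of its frame), a black battery pack inside. Origin: centre of its underside; y points to the open end, where the cover enters and slides along -y. Wall at the open end 46 mm high. Below the upper rails runs a lower pair, tops at z = 52 mm, for a tray not fitted; the pack (66 mm high) blocks it.
- rail_mouth (a point): Midway between the upper rails where they stand out past the open end, at rail-top height: (0, 95, 78) mm in the case's frame. Each rail spans x = 55 to 67 mm either side, y = -33 to 110 mm. From y = 80 to 110 mm it is open above, with cheeks flaring from 67 to 76 mm. From y = -32 to 80 mm a lip covers it: underside z = 87, top 90 mm, inward to 58 mm, mouth flared up.
- deck_edge (a point): Middle of the edge of the fixed deck, at its top: (0, -32, 83) mm in the case's frame. The cover's leading edge stops against it, the cover's top then level with the deck. The deck runs from y = -32 to -80 mm. A notch in it (x = -15 to 9 mm, y = -32 to -74 mm) takes the cover's tongue.
- case_eye (a point): The fixed eye: an upright inverted-U staple of 5 mm steel rod on the deck; its opening is 19 mm wide along y and 20 mm high, and is passed through along x. The point: middle of the opening, 6 mm above the deck, at (14, -50, 89) mm in the case's frame. Axes as the case's.
- cover: Loose grey sheet-steel cover, 0.28 kg, lying flat: plate 130 (x) x 110 (y) x 5 mm. Origin: centre of the plate's underside. Leading edge at y = -55 mm, from which a tongue 18 mm wide (centre x = -3 mm) runs on to y = -93 mm. When home on the upper rails its axes agree with the case's and its origin is at (0, 23, 78) mm in the case's frame.
- cover_handle (a point): Middle of the cover's black bar handle, at (0, 36, 32) mm in the cover's frame. The bar is 92 mm long (x), 12 mm thick (y), 16 mm high (z), its underside 19 mm above the plate, on posts at x = -38 and 38 mm.
- cover_lead (a point): Middle of the leading edge of the cover's underside, at (0, -55, 0) mm in the cover's frame.
- cover_eye (a point): The cover's own eye: a staple like the fixed one (5 mm rod, 19 mm wide along y, 20 mm high, passed through along x) standing on the tongue. The point: middle of its opening, 6 mm above the plate's top, at (-3, -73, 11) mm in the cover's frame. With the cover home it stands 17 mm to the -x side of case_eye, at the same y and z.
- hook: The loose hooked pin, 0.09 kg, lying flat: round steel bar 9 mm thick, bent to a circle of 32 mm radius, with a straight grip. Origin: on its underside, straight below hook_centre; z up. The axes of all the hook points are these.
- hook_grip (a point): Middle of the pin's flat black grip, 14 mm wide (x), 46 mm long (y), 12 mm high (z), at (-32, 30, 6) mm in the pin's frame. The bar's centre line runs at the same height, 6 mm above the underside.
- hook_centre (a point): Centre of the pin's bend, in the air at bar height. Round it the bar runs from the tip at -15 degrees (from the pin's x axis, anticlockwise from above) through -90 to -180 degrees, then straight along +y into the grip. To thread: tip in from the -x side of the cover's eye, turn anticlockwise from above about a point 32 mm to the +y side of the eyes; threaded, its axes agree roughly with the case's.
- hook_bend (a point): Middle of the bend, on the bar's centre line, at (0, -32) mm from hook_centre; it ends up midway between the two eyes.
- hook_tip (a point): Tip of the pin (centre of its 9 mm rounded end), at (31, -8) mm from hook_centre.
- screw_carton: Bystander: small carton of screws, 52 x 82 x 40 mm, origin at the centre of its underside.
- orange_driver: Bystander: screwdriver with an orange and black handle, 26 x 187 x 26 mm, lying on the bench; origin under its middle.
- tape_rule: Bystander: yellow tape measure, 40 x 74 x 66 mm, standing; origin at the centre of its underside.

How it is judged:
By the outcome, as a careful person would: the job done as asked, in the order asked, and still so for the second after the job is handed in, with the robot touching nothing.
It also fails if it takes over 72 s, if anything falls off the work surface, if the arm or the gripper's body presses on something with over 40 N, if the wrist force passes 120 N, or if a joint passes its speed limit or range.

ROBOT

A 6-joint arm with a two-finger parallel gripper is mounted at the origin on the work surface; the furniture and walls round the work are solid. World frame = base frame: x ahead of the robot, y to its left, z up, the work surface at z = 0. Lengths are in m, angles in degrees, forces in N, time in s.
With the tool pointing down it reaches from about 0.375 to 0.9 m from the base axis. Payload 3.1 kg.
Tool frame: the origin (TCP) lies at the very end of the fingers, on their centre line; the grasp point (between the pads) lies 19 mm behind it; z points along the fingers, y is the line along which they close (so a half turn about z gives the same grasp; the last joint's range is limited). The gripper opens to 87 mm and grips with 3 to 60 N. Pads are 19 mm wide; open, the fingers measure 117 mm over their backs; the gripper's body (75 mm by 190 mm) begins 51 mm behind the grasp point.
Start: joints at [60.59, 30.224, 82.088, -0, 67.689, -10.227], TCP at [0.205, 0.59, 0.223] pointing down, gripper open.
Joint ranges: [-176.69, 176.69], [-43.24, 126.21], [12.49, 139.97], [-82, 262], [0, 151.66], [-163.58, 163.58]. Speed limits (degrees/s): [159.86, 159.86, 180, 180, 180, 180].

INTERFACE

Orientations are given as a 3x3 rotation matrix whose columns are the frame's x, y, z axes.
In Python, from rig import bot, imaging gives the robot as it stands.
- The arm moves only by the tool drive_tool, never from a script. Its argument "deltas" is text: rows parted by semicolons, each of 5 numbers parted by spaces: the finger opening in mm, from 0 to 87, then the shift along the world's x, y, z in mm, then the turn about the world's z in rad. In form: jaw dx dy dz twist; .... A call has 1 to 12 rows; each row is the pose to reach, as a shift and turn from the pose commanded when the call began; what a row does not reach only later rows make up. A row lasts 1/10 s, in which the tool goes at most 50 mm and 8.59 degrees, less where a joint would pass 70% of its speed; a pose out of reach is approached as far as the arm can. A call with a gripper value outside its range is refused whole. The fingers move at their own pace and stop on an object; the grip force is fixed at half the most. Time passes only in rows, so rows that repeat a pose let the fingers close. It gives the time, the measured TCP pose, the force, the opening and the grip force at its end, in the units of the state.
- bot.read_state(): the state, without advancing time (a new reading comes with each control period).
- imaging.capture(name): name is "scene" or "top"; returns the picture (400x640x3 uint8, red, green, blue); there is no depth.
- imaging.camera_model(name): a dict with "fx", "fy", "cx", "cy" (pixels), "T" (4x4, takes a point from camera to world coordinates). Camera axes: x right, y down, z forward; pixel columns grow to the right and rows downward; lengths in m; the calibration is good to about 2 mm. A picture is of the moment at which its call begins. camera_model takes no time and is no camera call.
- bot.hand_in(): hands the job in; it is judged then, once.
The state is a dict: "time_s": time; "joint_positions": joint angles; "qvel": joint speeds; "tau": joint torques, N m; "position": TCP position; "tcp_rot": TCP orientation; "force": force on the tool from outside, world axes, zero at the start; "moment": the same for the moment, N m; "opening": opening from 0.0 (shut) to 1.0 (fully open); "grasp_force": force on a finger pad.
Only numpy, scipy, OpenCV 4.12 (cv2) and the standard library are available. Lean on these libraries where they do the work, as an engineer would, in place of code of your own. Each camera call takes 0.05 s, during which the arm holds its last target. There are 200 camera calls.

## Working session

There is one attempt and no reset: what is moved stays moved. The work goes in short steps, Python scripts to look and compute and a tool call to move; the robot and the scene stay as the last step left them, time stands still between calls to the robot, and variables do not carry over. Pictures are saved under pics/ and viewed, at most 10 in all, crops included, and the job is handed in when it is done.

Besides the shell and the picture viewer there is one more tool, called after ">>>" as a command line: name --argument value ..., lists and objects as JSON in quotes. drive_tool: Moves the arm, as the interface text tells. Its arguments: {"type":"object","properties":{"deltas":{"type":"string"}},"required":["deltas"]}

```bash
mkdir -p pics; python3 - <<'E'
from rig import bot, imaging
import cv2,numpy as np
for n in("scene","top"):
    cv2.imwrite(f"pics/{n}0.png",cv2.resize(imaging.capture(n)[:,:,::-1],(800,500),interpolation=cv2.INTER_CUBIC))
    m=imaging.camera_model(n);print(n,m["fx"],m["fy"],m["cx"],m["cy"]);print(np.round(m["T"],4))
s=bot.read_state();print(s)
E
```

```text
scene 487.93895976638305 487.93895976638305 324.84282947170306 199.0056385545829
[[ 0.8134 -0.3286  0.4801 -0.0199]
 [-0.5814 -0.4899  0.6496 -0.7498]
 [ 0.0217 -0.8075 -0.5895  0.6936]
 [ 0.      0.      0.      1.    ]]
top 443.6667248308906 443.6667248308906 317.0398574430217 196.67471571016168
[[-0.0224 -0.986   0.1654  0.2906]
 [-0.9997  0.0235  0.0045 -0.0658]
 [-0.0083 -0.1652 -0.9862  1.2268]
 [ 0.      0.      0.      1.    ]]
{'time_s': 0.1, 'joint_positions': array([ 6.05904214e+01,  3.02733857e+01,  8.21489934e+01, -4.79982497e-04,
        6.76900152e+01, -1.02272367e+01]), 'qvel': array([ 0.04133504, -0.1140577 , -0.2377861 , -0.04391549,  0.00600329,
       -0.06958129]), 'tau': array([-6.59471443e-04, -4.40986598e+01, -1.77151340e+01,  6.34468440e-02,
        5.33218158e-02, -4.23759639e-05]), 'position': array([0.20500336, 0.58972186, 0.2216725 ]), 'tcp_rot': array([[-9.44478564e-01,  3.28571647e-01, -9.56515741e-04],
       [ 3.28572863e-01,  9.44477072e-01, -1.71266150e-03],
       [ 3.40675176e-04, -1.93185719e-03, -9.99998076e-01]]), 'force': array([ 0.28162685, -0.50996555, -0.26700244]), 'moment': array([-0.05418932, -0.00144908,  0.04569116]), 'grasp_force': 0.0, 'opening': 1.0008606291522328}
```

View pics/scene0.png

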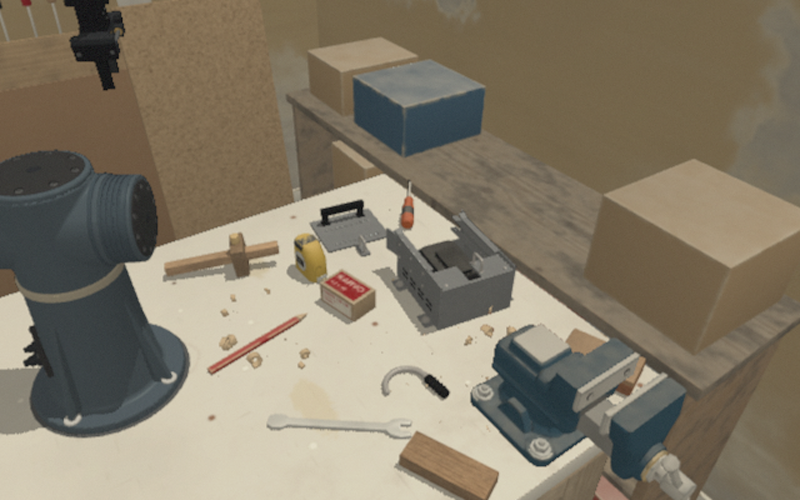

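View pics/top0.png

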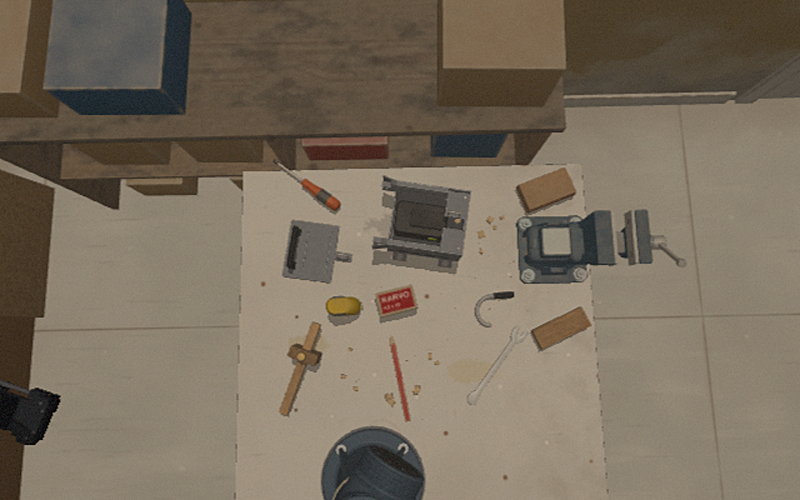

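The pictures show the cover at (312,250) in the top view, the case at (425,222) and the hook at (493,305), both at 800-pixel scale. I'm taking close crops to measure from.

```bash
python3 - <<'E'
from rig import bot, imaging
import cv2,numpy as np
def crop(n,x0,y0,w,h,s,f):
    im=imaging.capture(n)[:,:,::-1][y0:y0+h,x0:x0+w]
    im=cv2.resize(im,None,fx=s,fy=s,interpolation=cv2.INTER_CUBIC)
    for k in range(0,w,20):
        cv2.putText(im,str(x0+k),(k*s,10),0,.35,(0,0,255),1);cv2.line(im,(k*s,12),(k*s,18),(0,0,255),1)
    for k in range(0,h,20):
        cv2.putText(im,str(y0+k),(0,k*s+4),0,.35,(0,0,255),1);cv2.line(im,(24,k*s),(30,k*s),(0,0,255),1)
    cv2.imwrite(f,im)
crop("top",220,130,200,140,4,"pics/t1.png")
crop("scene",240,150,180,150,4,"pics/s1.png")
E
```

```text
(no output)
```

View pics/t1.png

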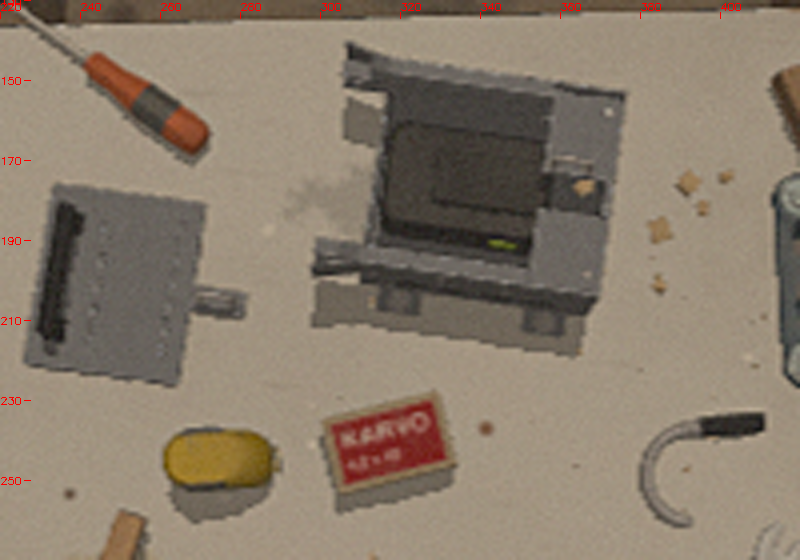

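View pics/s1.png

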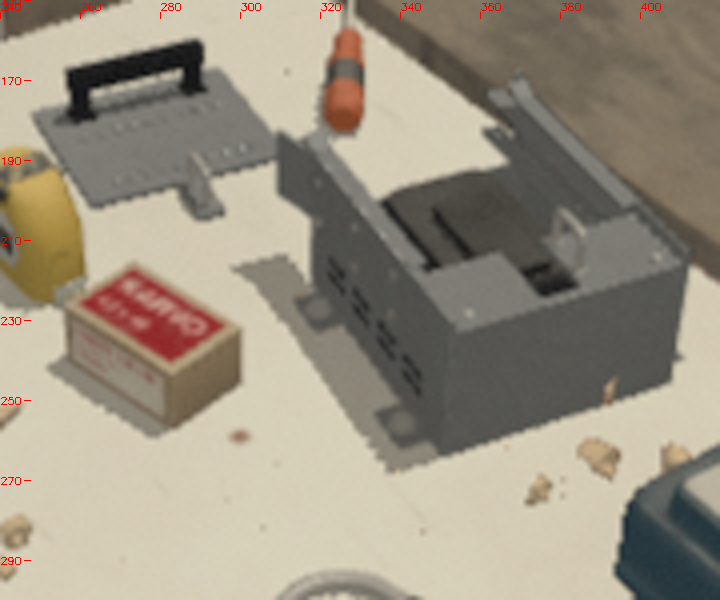

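```bash
cat > fit.py <<'E'
from rig import bot, imaging
import numpy as np
from scipy.optimize import least_squares
M={n:imaging.camera_model(n) for n in("top","scene")}
def proj(n,P):
    m=M[n];q=np.linalg.inv(m["T"])@np.r_[P,1];return np.array([m["fx"]*q[0]/q[2]+m["cx"],m["fy"]*q[1]/q[2]+m["cy"]])
def px(p,x0,y0,s): return np.array([(p[0]+.5)/s-.5+x0,(p[1]+.5)/s-.5+y0])
def W(v,P):
    c,s=np.cos(v[2]),np.sin(v[2]);return np.array([v[0]+c*P[0]-s*P[1],v[1]+s*P[0]+c*P[1],P[2]+(v[3] if len(v)>3 else 0)])
def fit(obs,v0,name,verbose=True):
    f=lambda v:np.concatenate([proj(n,W(v,np.array(P)/1e3))-u for n,u,P in obs])
    r=least_squares(f,v0,loss="soft_l1",x_scale=[.1,.1,.1]+[.1]*(len(v0)-3))
    print(name,"xy mm",np.round(r.x[:2]*1e3,1),"yaw",round(np.degrees(r.x[2]),2),np.round(r.x[3:]*1e3,1))
    if verbose:print(np.round(f(r.x).reshape(-1,2),1).tolist())
    return r.x
T=lambda a,b:px((a,b),220,130,4)
S=lambda a,b:px((a,b),240,150,4)
S0=lambda a,b:px((a,b),0,0,1.25)
E
cat > run1.py <<'E'
from fit import *
case=fit([("top",T(606,172),(9,-74,83)),("top",T(603,214),(-15,-74,83)),("top",T(553,97),(67,-32,83)),("top",T(626,93),(70,-80,83)),
 ("top",T(573,159),(14,-50,106)),("scene",S(445,455),(-70,-80,0)),("scene",S(672,378),(70,-80,0)),("scene",S(455,332),(-70,-80,83)),("scene",S(687,260),(70,-80,83)),("scene",S(570,210),(14,-50,107))],[.7,0,0],"case")
cover=fit([("top",T(55,185),(65,55,5)),("top",T(205,205),(65,-55,5)),("top",T(177,385),(-65,-55,3)),("top",T(27,363),(-65,55,3)),
 ("top",T(247,293),(6,-93,5)),("top",T(243,318),(-12,-93,4)),
 ("scene",S(33,115),(-65,55,5)),("scene",S(96,207),(-65,-55,3)),("scene",S(278,155),(65,-55,5)),("scene",S(222,70),(65,55,5)),("scene",S(198,219),(-12,-93,3)),("scene",S(223,210),(6,-93,4))],[.6,.3,0],"cover")
hook=fit([("top",T(704,427),(-32,7,8)),("top",T(765,421),(-32,53,8)),("top",T(690,523),(32,-4,6)),("top",T(642,475),(0,-36.5,6)),
 ("scene",S0(386,394),(32,-4,4)),("scene",S0(426,381),(-32,7,6)),("scene",S0(447,392),(-32,53,6))],[.5,-.15,3.1],"hook")
for n,P in [("mouth",(0,95,78)),("home",(0,23,78)),("ceye",(14,-50,89)),("deck",(0,-32,83))]:print(n,np.round(W(case,np.array(P)/1e3)*1e3,1))
print("handle",np.round(W(cover,np.array([0,36,32])/1e3)*1e3,1),"grip",np.round(W(hook,np.array([-32,30,6])/1e3)*1e3,1))
E
python3 run1.py
```

```text
case xy mm [ 540.  -129.2] yaw -8.75 []
[[-0.2, 2.1], [-0.4, 0.5], [-0.3, -2.3], [-0.4, -0.2], [0.0, 0.4], [-0.0, 0.4], [-0.0, 0.1], [-0.3, -0.0], [1.2, -0.9], [0.5, 1.3]]
cover xy mm [488.4 131. ] yaw -9.52 []
[[-0.0, -0.4], [0.9, 0.0], [0.5, 0.8], [-1.0, 0.6], [0.5, 0.5], [0.5, 0.6], [-0.3, -1.6], [-1.0, -0.5], [3.2, -1.0], [-0.4, -1.5], [0.3, -0.3], [1.1, -0.2]]
hook xy mm [ 346.2 -264.6] yaw 183.38 []
[[-1.2, 0.4], [0.3, 0.5], [0.8, 0.2], [-0.4, 1.4], [1.4, -1.0], [0.3, -4.2], [0.0, 2.3]]
mouth [554.4 -35.3  78. ]
home [ 543.5 -106.5   78. ]
ceye [ 546.2 -180.8   89. ]
deck [ 535.1 -160.9   83. ]
handle [494.4 166.5  32. ] grip [ 380.  -292.7    6. ]
```

The poses fit well: case yaw -8.75°, cover yaw -9.5°, hook yaw 183°. I'm moving over the handle.

>>> drive_tool --deltas "50 289 -423 -100 0.169;50 289 -423 -100 0.169;50 289 -423 -100 0.169;50 289 -423 -100 0.169;50 289 -423 -100 0.169;50 289 -423 -100 0.169;50 289 -423 -100 0.169;50 289 -423 -100 0.169;50 289 -423 -100 0.169;50 289 -423 -100 0.169;50 289 -423 -100 0.169;50 289 -423 -100 0.169"

```text
time_s: 1.4
position: [0.4966, 0.1645, 0.1219]
tcp_rot: [[-0.985, 0.17, 0.001], [0.17, 0.985, -0.0], [-0.001, -0.0, -1.0]]
force: [0.7, 0.9, 0.7]
opening: 0.578
grasp_force: 0.0
```

```bash
cat > crop.py <<'E'
from rig import bot, imaging
import cv2,sys
def crop(n,x0,y0,w,h,s):
    im=imaging.capture(n)[:,:,::-1][y0:y0+h,x0:x0+w]
    im=cv2.resize(im,None,fx=s,fy=s,interpolation=cv2.INTER_CUBIC)
    for k in range(0,w,20):
        cv2.putText(im,str(x0+k),(k*s,10),0,.35,(0,0,255),1)
    return im
E
python3 -c "
from crop import *
import numpy as np
print(bot.read_state()['position'],bot.read_state()['joint_positions'])
cv2.imwrite('pics/a.png',np.vstack([crop('scene',230,130,200,75,4),crop('top',220,150,200,75,4)]))"
```

```text
[0.49664239 0.16450108 0.12190028] [ 6.09265347e+00  3.10003326e+01  1.02072305e+02 -3.59799661e-02
  4.68822015e+01 -7.40998939e+01]
```

View pics/a.png

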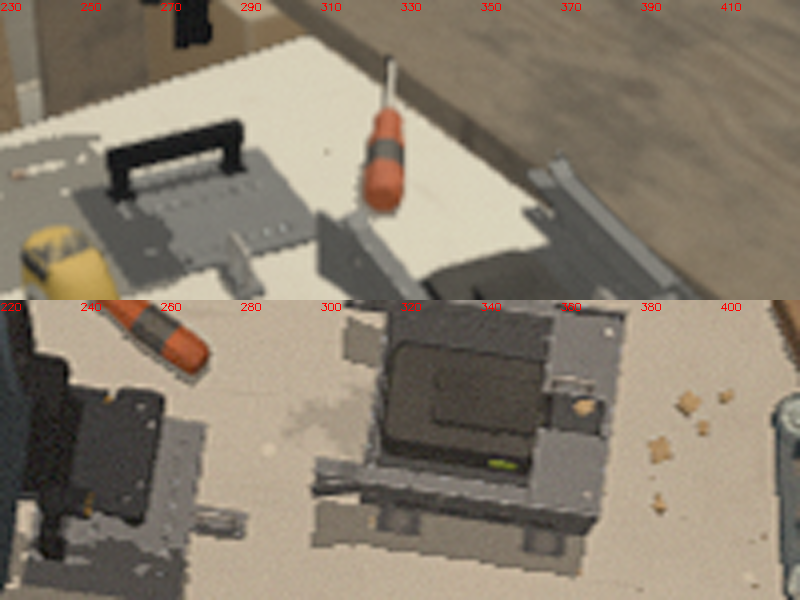

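The open gripper is above the cover's handle, which sits at about (175,160) in the upper half of the picture, and nothing is in the way. I'm going down and gripping.

>>> drive_tool --deltas "50 0 0 0 0;50 0 0 -40 0;50 0 0 -75 0;50 0 0 -95 0;50 0 0 -108 0;50 0 0 -108 0;50 0 0 -108 0;0 0 0 -108 0;0 0 0 -108 0;0 0 0 -108 0;0 0 0 -108 0;0 0 0 -108 0"

```text
time_s: 2.7
position: [0.4945, 0.1672, 0.0148]
tcp_rot: [[-0.986, 0.165, 0.0], [0.165, 0.986, 0.0], [-0.0, 0.0, -1.0]]
force: [0.8, 0.1, -0.1]
opening: 0.21
grasp_force: 0.0
```

```bash
python3 -c "
from fit import *
print(proj('scene',np.array([.4966,.1645,.122])))
print(bot.read_state()['opening'],bot.read_state()['grasp_force'])"
```

```text
[273.57835221 134.39560137]
0.21032814022411087 0.0
```

>>> drive_tool --deltas "0 0 0 0 0;0 0 0 0 0;0 0 0 0 0;0 0 0 0 0;0 0 0 20 0;0 0 0 50 0;0 0 0 80 0;0 0 0 100 0;0 0 0 110 0;0 0 0 110 0"

```text
time_s: 3.7
position: [0.4948, 0.1674, 0.1253]
tcp_rot: [[-0.986, 0.165, 0.002], [0.165, 0.986, 0.0], [-0.002, 0.001, -1.0]]
force: [-0.0, -0.7, -2.1]
opening: 0.132
grasp_force: 30.0
```

>>> drive_tool --deltas "0 25 -30 0 0.005;0 50 -65 0 0.01;0 70 -88 0 0.013;0 77 -96 0 0.013;0 77 -96 0 0.013;0 77 -96 0 0.013"

```text
time_s: 4.3
position: [0.5692, 0.0721, 0.1232]
tcp_rot: [[-0.988, 0.152, -0.004], [0.152, 0.988, 0.001], [0.004, 0.0, -1.0]]
force: [-0.3, 0.7, -2.5]
opening: 0.135
grasp_force: 30.0
```

```bash
python3 -c "
from crop import *
import numpy as np
cv2.imwrite('pics/b.png',np.vstack([crop('scene',240,110,200,75,4),crop('top',225,140,200,75,4)]))"
```

```text
(no output)
```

View pics/b.png

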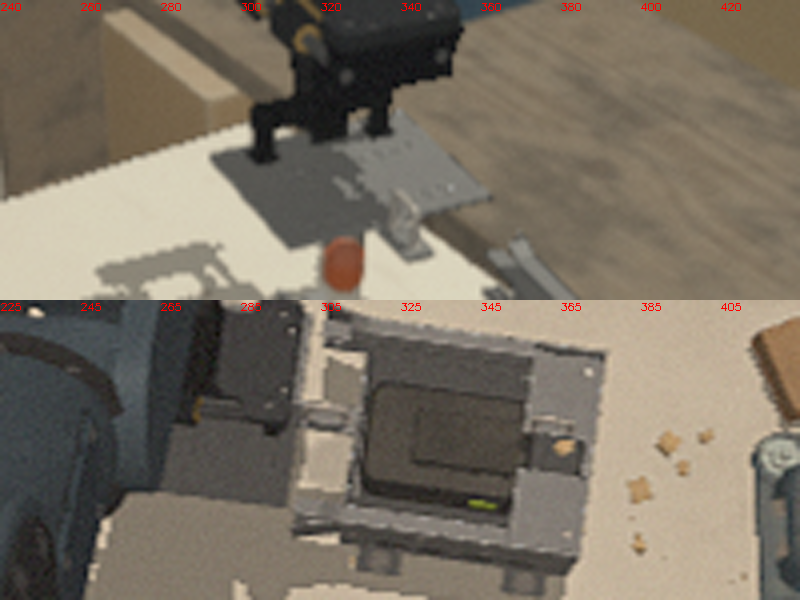

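```bash
python3 -c "
from fit import *
s=lambda a,b:px((a,b),240,110,4)
t=lambda a,b:px((a,b-300),225,140,4)
fit([('scene',s(212,157),(-65,55,5)),('scene',s(290,248),(-65,-55,3)),('scene',s(492,197),(65,-55,4)),('scene',s(431,256),(6,-93,3)),('top',t(346,410),(6,-93,5)),('top',t(343,430),(-12,-93,5)),('top',t(291,506),(-65,-55,3))],[.57,.03,-.15,.11],'cover')
fit([('top',t(605,350),(70,-80,83)),('top',t(550,422),(14,-50,106)),('top',t(582,436),(9,-74,83)),('top',t(579,472),(-15,-74,83))],[.54,-.13,-.15],'case')
fit([('top',t(605,350),(70,-80,90)),('top',t(550,422),(14,-50,106)),('top',t(577,555),(-70,-80,86))],[.54,-.13,-.15],'case')
"
```

```text
cover xy mm [568.7  43.7] yaw -9.12 [99.8]
[[-0.6, -0.4], [-0.4, 0.6], [-0.1, 0.2], [0.6, -0.2], [0.8, -1.2], [0.6, 0.6], [-3.9, -0.3]]
case xy mm [ 542.8 -127.9] yaw -9.56 []
[[-0.4, 0.0], [0.3, -1.1], [0.3, 0.5], [-0.1, 0.3]]
case xy mm [ 541.4 -127.5] yaw -9.64 []
[[-0.1, -0.1], [0.2, -0.6], [-0.0, 0.8]]
```

The cover is level enough and in line with the rails; its tongue end is at about (344,420). I'm bringing it over the open part of the rails and lowering it.

>>> drive_tool --deltas "0 -1 -10 0 -0.008;0 -2 -20 0 -0.008;0 -2 -26 -5 -0.008;0 -2 -26 -12 -0.008;0 -2 -26 -20 -0.008;0 -2 -26 -24 -0.008;0 -2 -26 -28 -0.008;0 -2 -26 -28 -0.008;0 -2 -26 -28 -0.008"

```text
time_s: 5.3
position: [0.5704, 0.0469, 0.0971]
tcp_rot: [[-0.987, 0.16, 0.003], [0.16, 0.987, 0.002], [-0.002, 0.002, -1.0]]
force: [1.0, 5.2, 5.2]
opening: 0.146
grasp_force: 30.6
```

```bash
python3 -c "
from crop import *
import numpy as np
cv2.imwrite('pics/c.png',np.vstack([crop('scene',260,120,200,90,4),crop('top',245,145,200,60,4)]))"
```

```text
(no output)
```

View pics/c.png

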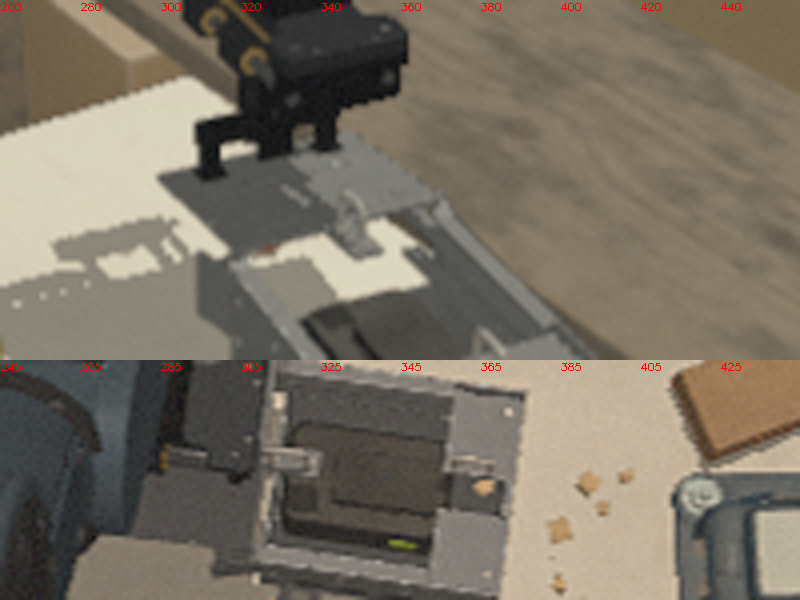

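The leading edge has touched the open rails: left corner at about (238,255), right at (437,195), with the tongue centred. I'm lowering the handle end to level the cover.

>>> drive_tool --deltas "0 0 2 0 0;0 0 2 -1 0;0 0 2 -2 0;0 0 2 -3 0;0 0 2 -4 0;0 0 2 -4 0"

```text
time_s: 6.0
position: [0.5703, 0.0479, 0.0929]
tcp_rot: [[-0.987, 0.16, 0.002], [0.16, 0.987, 0.001], [-0.002, 0.001, -1.0]]
force: [1.2, 4.1, 4.8]
opening: 0.154
grasp_force: 31.0
```

```bash
python3 -c "
from fit import *
s=lambda a,b:px((a,b),260,120,4)
t=lambda a,b:px((a,b-360),245,145,4)
o=[('scene',s(160,177),(-65,55,5)),('scene',s(233,257),(-65,-55,3)),('scene',s(440,195),(65,-55,4)),('scene',s(383,248),(6,-93,3)),('top',t(321,453),(6,-93,5)),('top',t(318,473),(-12,-93,5))]
v=fit(o,[.57,.01,-.15,.08],'cover')
fit(o[:4],[.57,.01,-.15,.08],'scene only')
c=[.541,-.1287,np.radians(-9.2)]
for P in [(-58,80,90),(58,80,90),(-67,110,78),(67,110,78),(-76,110,90)]:
  q=proj('scene',W(c,np.array(P)/1e3)); r=proj('top',W(c,np.array(P)/1e3)); print(P,'crop c scene',np.round((q-[260,120])*4),'top',np.round((r-[245,145])*4+[0,360]))
d=v[:2]-c[:2];a=c[2];print('origin in case',1e3*(np.cos(a)*d[0]+np.sin(a)*d[1]),1e3*(-np.sin(a)*d[0]+np.cos(a)*d[1]))
"
```

```text
cover xy mm [563.   10.8] yaw -7.36 [91.]
[[-2.3, -4.9], [1.3, -0.4], [-0.0, 0.4], [0.7, 2.5], [-0.2, -0.4], [-0.2, 1.3]]
scene only xy mm [587.9  41.9] yaw -6.96 [64.6]
[[-0.6, -4.1], [2.5, -0.6], [-1.1, 0.7], [0.3, 2.1]]
(-58, 80, 90) crop c scene [249. 261.] top [257. 544.]
(58, 80, 90) crop c scene [433. 213.] top [281. 373.]
(-67, 110, 78) crop c scene [211. 255.] top [210. 555.]
(67, 110, 78) crop c scene [419. 201.] top [239. 359.]
(-76, 110, 90) crop c scene [196. 241.] top [207. 565.]
origin in case -0.5707425843093673 141.25719755231245
```

```bash
cat >> fit.py <<'E'
def fitp(obs,v0,c):  # x,y,yaw,z,pitch about cover x axis, roll about y
    def w(v,P):
        from scipy.spatial.transform import Rotation as R
        return R.from_euler('ZXY',[v[2],v[4],v[5]]).apply(P)+[v[0],v[1],v[3]]
    f=lambda v:np.concatenate([proj(n,w(v,np.array(P)/1e3))-u for n,u,P in obs]+[np.r_[v[4:]]*10])
    r=least_squares(f,v0,x_scale=.1,loss="soft_l1");v=r.x
    print(np.round(v[[0,1,3]]*1e3,1),"yaw pitch roll",np.round(np.degrees(v[[2,4,5]]),2),np.round(r.fun[:-2].reshape(-1,2),1).tolist())
    a=c[2]
    for P in [(0,0,0),(65,-55,0),(-65,-55,0),(0,55,0),(0,36,32)]:
        p=w(v,np.array(P)/1e3);d=p[:2]-c[:2]
        print(P,"case:",np.round(1e3*np.array([np.cos(a)*d[0]+np.sin(a)*d[1],-np.sin(a)*d[0]+np.cos(a)*d[1],p[2]]),1))
E
python3 -c "
from fit import *
s=lambda a,b:px((a,b),260,120,4)
t=lambda a,b:px((a,b-360),245,145,4)
o=[('scene',s(160,177),(-65,55,5)),('scene',s(233,257),(-65,-55,3)),('scene',s(440,195),(65,-55,4)),('scene',s(383,248),(6,-93,3)),('top',t(321,453),(6,-93,5)),('top',t(318,473),(-12,-93,5))]
fitp(o,[.57,.01,-.15,.08,0,0],[.541,-.1287,np.radians(-9.2)])
"
```

```text
[565.1   8.8  85.1] yaw pitch roll [-10.14  -7.52  -2.27] [[-0.6, 0.0], [0.7, -0.4], [0.7, -0.2], [0.1, 0.4], [-0.2, -0.1], [-0.4, 1.7]]
(0, 0, 0) case: [  1.8 139.6  85.1]
(65, -55, 0) case: [65.8 84.4 94.9]
(-65, -55, 0) case: [-64.   85.8  89.7]
(0, 55, 0) case: [  2.7 194.2  77.9]
(0, 36, 32) case: [  1.2 179.5 112.1]
```

The fit shows the leading edge about 7° high, so it is resting on the flared lip mouths. I'm lifting and backing off.

>>> drive_tool --deltas "0 0 0 6 0;0 0 0 14 0;0 1 7 14 0;0 2 15 14 0;0 2 15 14 0;0 2 15 14 0"

```text
time_s: 6.6
position: [0.5707, 0.0628, 0.106]
tcp_rot: [[-0.987, 0.159, -0.002], [0.159, 0.987, 0.0], [0.002, -0.0, -1.0]]
force: [0.1, -0.1, -3.0]
opening: 0.138
grasp_force: 29.3
```

>>> drive_tool --deltas "0 0 0 -4 0;0 0 0 -8 0;0 0 0 -10 0;0 0 0 -12 0;0 0 0 -12 0;0 0 0 -12 0"

```text
time_s: 7.2
position: [0.5713, 0.0622, 0.0945]
tcp_rot: [[-0.987, 0.16, -0.0], [0.16, 0.987, -0.0], [0.0, -0.0, -1.0]]
force: [-0.3, 0.0, -2.6]
opening: 0.133
grasp_force: 29.3
```

```bash
python3 -c "
from crop import *
import numpy as np
cv2.imwrite('pics/d.png',np.vstack([crop('scene',260,120,200,90,4),crop('top',245,145,200,60,4)]))"
```

```text
(no output)
```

View pics/d.png

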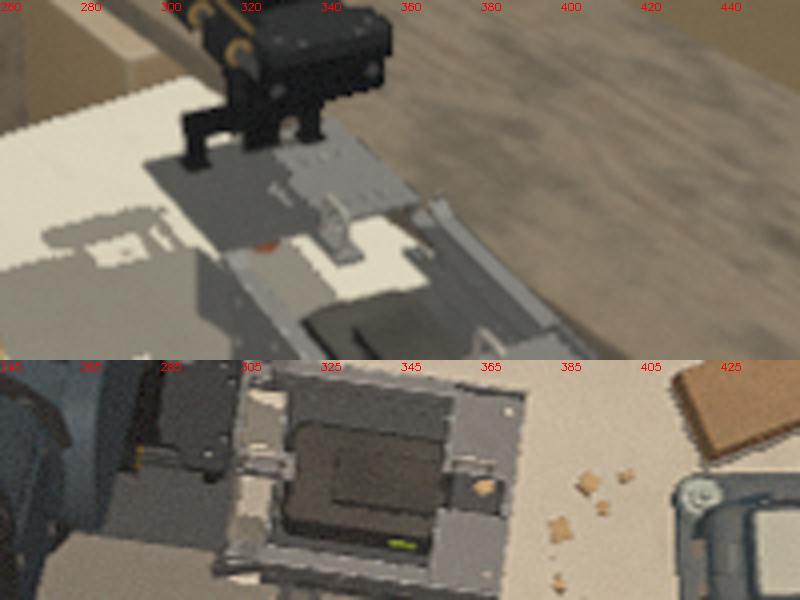

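The cover is back and level now, and no longer overlaps the lips: leading corners at about (222,252) and (415,195). Measuring it.

```bash
python3 -c "
from fit import *
s=lambda a,b:px((a,b),260,120,4)
t=lambda a,b:px((a,b-360),245,145,4)
o=[('scene',s(143,165),(-65,55,5)),('scene',s(221,252),(-65,-55,3)),('scene',s(419,196),(65,-55,4)),('scene',s(363,256),(6,-93,3)),('top',t(293,455),(6,-93,5)),('top',t(290,477),(-12,-93,5))]
fitp(o,[.57,.02,-.15,.08,0,0],[.541,-.1287,np.radians(-9.2)])
fit([('top',t(525,393),(70,-80,83)),('top',t(470,468),(14,-50,106)),('top',t(500,481),(9,-74,83)),('top',t(498,514),(-15,-74,83)),('top',t(453,395),(67,-32,83))],[.54,-.13,-.15],'case')
"
```

```text
[566.4  28.3  78.1] yaw pitch roll [-9.13 -2.95 -0.67] [[-0.5, -0.2], [-0.2, 0.4], [1.0, 0.3], [0.6, -0.4], [-0.1, -0.2], [-0.3, 0.9]]
(0, 0, 0) case: [ -0.  159.1  78.1]
(65, -55, 0) case: [ 65.  104.2  81.7]
(-65, -55, 0) case: [-64.9 104.   80.2]
(0, 55, 0) case: [-1.00e-01  2.14e+02  7.53e+01]
(0, 36, 32) case: [ -0.4 196.7 108.2]
case xy mm [ 539.6 -127.6] yaw -9.69 []
[[-0.4, 0.5], [0.2, -1.4], [0.7, 0.5], [0.0, 1.1], [-0.5, -1.4]]
```

>>> drive_tool --deltas "0 0 0 -1 0;0 -1 -4 -1 0;0 -1 -8 -1 0;0 -2 -12 -1 0;0 -2.5 -16 -1 0;0 -3 -20 -1 0;0 -4 -24 -1 0;0 -4 -24 -1 0"

```text
time_s: 8.1
position: [0.5672, 0.0377, 0.0935]
tcp_rot: [[-0.987, 0.161, -0.0], [0.161, 0.987, -0.0], [0.0, -0.0, -1.0]]
force: [-0.6, 0.2, -2.0]
opening: 0.133
grasp_force: 29.5
```

>>> drive_tool --deltas "0 -1 -5 0 0;0 -1.6 -10 0 0;0 -2.4 -15 0 0;0 -3.2 -20 0 0;0 -4 -25 0 0;0 -4.8 -30 0 0;0 -5.6 -35 0 0;0 -5.6 -35 0 0"

```text
time_s: 8.9
position: [0.5617, 0.0025, 0.0935]
tcp_rot: [[-0.987, 0.161, -0.0], [0.161, 0.987, -0.0], [0.0, -0.0, -1.0]]
force: [-0.4, 0.0, -2.0]
opening: 0.134
grasp_force: 29.5
```

>>> drive_tool --deltas "0 -1 -6 0 0;0 -2 -12 0 0;0 -3 -18 0 0;0 -4 -24 0 0;0 -4.8 -30 0 0;0 -5.8 -36 0 0;0 -6.7 -42 0 0;0 -7.7 -48 0 0;0 -8.6 -54 0 0;0 -9.6 -60 0 0;0 -10 -62 0 0;0 -10 -62 0 0"

```text
time_s: 10.1
position: [0.5517, -0.0591, 0.0936]
tcp_rot: [[-0.987, 0.161, 0.0], [0.161, 0.987, -0.0], [-0.0, -0.0, -1.0]]
force: [1.6, 0.3, -1.9]
opening: 0.134
grasp_force: 29.5
```

>>> drive_tool --deltas "0 0 -1 -0.5 0;0 -0.5 -3 -0.5 0;0 -0.8 -5 -0.5 0;0 -1 -7 -0.5 0;0 -1.3 -8 -0.5 0;0 -1.4 -9 -0.5 0;0 -1.6 -10 -0.5 0;0 -1.7 -11 -0.5 0;0 -1.7 -11 -0.5 0"

```text
time_s: 11.0
position: [0.55, -0.0698, 0.093]
tcp_rot: [[-0.987, 0.16, -0.0], [0.16, 0.987, -0.0], [0.0, -0.0, -1.0]]
force: [-0.3, -0.5, -1.6]
opening: 0.135
grasp_force: 29.5
```

>>> drive_tool --deltas "0 -0.2 -1 0 0;0 -0.3 -2 0 0;0 -0.5 -3 0 0;0 -0.7 -4 0 0;0 -0.8 -5 0 0;0 -0.8 -5 0 0"

```text
time_s: 11.6
position: [0.5507, -0.0714, 0.0938]
tcp_rot: [[-0.987, 0.163, 0.004], [0.163, 0.987, 0.005], [-0.003, 0.006, -1.0]]
force: [5.4, 10.9, 1.4]
opening: 0.134
grasp_force: 29.6
```

>>> drive_tool --deltas "0 -0.2 -2 0 0;0 -0.4 -4 0 0;0 -0.4 -4 0 0;0 0.4 4 0 0;40 0.4 4 0 0;40 0.4 4 0 0;40 0.4 4 0 0;40 0.4 4 0 0;40 0.4 4 0 0;40 0.4 4 0 0"

```text
time_s: 12.6
position: [0.5496, -0.0711, 0.093]
tcp_rot: [[-0.987, 0.161, -0.0], [0.161, 0.987, -0.0], [0.0, -0.0, -1.0]]
force: [-0.3, -0.2, -0.4]
opening: 0.457
grasp_force: 0.0
```

>>> drive_tool --deltas "40 0 0 30 0;40 0 0 80 0;40 -10 -10 110 -0.15;40 -50 -50 110 -0.3;40 -80 -90 110 -0.45;40 -110 -130 110 -0.6;40 -140 -170 110 -0.75;40 -160 -200 110 -0.9;40 -170 -222 110 -1.05;40 -170 -222 110 -1.2;40 -170 -222 110 -1.35;40 -170 -222 110 -1.5"

```text
time_s: 13.8
position: [0.3791, -0.2932, 0.203]
tcp_rot: [[0.097, 0.995, -0.0], [0.995, -0.097, 0.0], [0.0, -0.0, -1.0]]
force: [-0.3, -0.0, 0.5]
opening: 0.458
grasp_force: 0.0
```

>>> drive_tool --deltas "40 0 0 0 -0.15;40 0 0 0 -0.3;40 0 0 0 -0.45;40 0 0 0 -0.6;40 0 0 0 -0.75;40 0 0 0 -0.9;40 0 0 0 -1.05;40 0 0 0 -1.2;40 0 0 0 -1.35;40 0 0 0 -1.5;40 0 0 0 -1.5"

```text
time_s: 14.9
position: [0.3795, -0.2928, 0.2031]
tcp_rot: [[1.0, -0.019, -0.0], [-0.019, -1.0, -0.0], [-0.0, 0.0, -1.0]]
force: [-0.5, -0.9, 0.1]
opening: 0.467
grasp_force: 0.0
```

>>> drive_tool --deltas "40 0 0 0 -0.15;40 0 0 0 -0.3;40 0 0 0 -0.45;40 0 0 0 -0.6;40 0 0 0 -0.75;40 0 0 0 -0.9;40 0 0 0 -1.05;40 0 0 0 -1.2;40 0 0 0 -1.35;40 0 0 0 -1.492;40 0 0 0 -1.492"

```text
time_s: 16.0
position: [0.3795, -0.2927, 0.203]
tcp_rot: [[0.063, -0.998, -0.0], [-0.998, -0.063, 0.0], [-0.0, 0.0, -1.0]]
force: [0.3, 0.4, -0.1]
opening: 0.46
grasp_force: 0.0
```

```bash
python3 -c "
from crop import *
import numpy as np
s=bot.read_state();print(s['position'],s['joint_positions'])
cv2.imwrite('pics/e.png',np.vstack([crop('scene',290,170,160,80,5)[:300],crop('top',290,145,160,60,5)]))
cv2.imwrite('pics/e_top.png',crop('top',220,130,200,140,4))
cv2.imwrite('pics/e_full.png',imaging.capture('scene')[:,:,::-1])"
```

```text
[ 0.3794994  -0.29271418  0.20303422] [-5.10326525e+01  2.07054537e+01  1.03757049e+02 -4.28644672e-03
  5.55450648e+01  1.25380546e+02]
```

View pics/e.png

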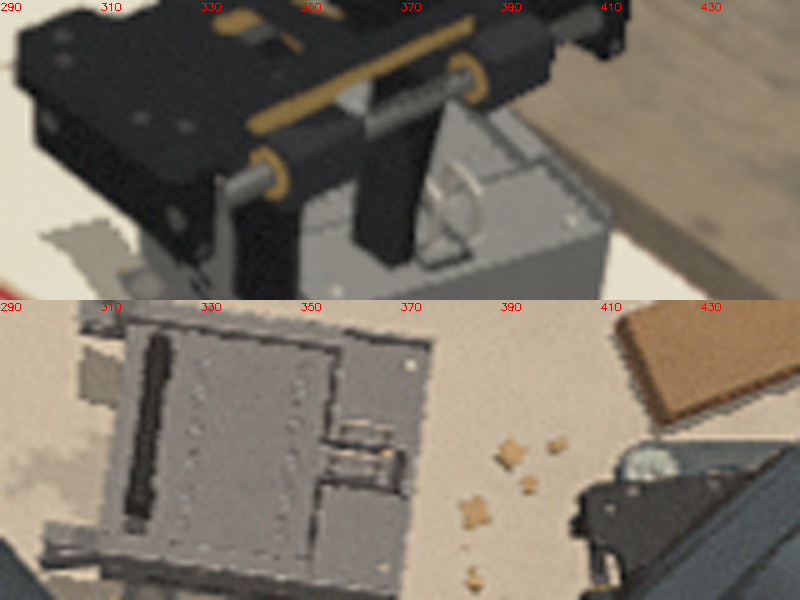

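The cover lies under the lips, seated against the deck, with the two eyes side by side at about (365,430) and (358,463). I'm checking that it's fully home by sampling the image numerically.

```bash
python3 -c "
from fit import *
import cv2
from scipy.ndimage import map_coordinates as mc
g=np.mean([imaging.capture('top').astype(float).mean(2) for _ in range(4)],0)
c=[.5405,-.128,np.radians(-9.3)]
def prof(x,ys,z):
    P=np.array([proj('top',W(c,np.array([x,y,z])/1e3)) for y in ys]);return mc(g,[P[:,1],P[:,0]],order=1)
ys=np.arange(-46,-20,2);print('y',ys)
for x in(60,45,30,-25,-40,-55):print(x,np.round(prof(x,ys,83)).astype(int))
ys=np.arange(-72,-28,2);print('y',ys)
for x in(18,16,14,12,10,1,-1,-3,-5,-7):print(x,np.round(prof(x,ys,106)).astype(int))
"
```

```text
y [-46 -44 -42 -40 -38 -36 -34 -32 -30 -28 -26 -24 -22]
60 [126 126 126 126 129 120 103  83  85  92  97  97  93]
45 [126 126 124 125 132 138 122  93  92 113 127 126 123]
30 [128 127 127 127 128 125  98  79  85 117 126 127 125]
-25 [125 126 127 128 129 123 107  79 102 121 130 127 125]
-40 [125 125 125 126 128 125  98  64  78 111 126 125 125]
-55 [125 125 125 126 128 134 116 102  98 108 106 113 122]
y [-72 -70 -68 -66 -64 -62 -60 -58 -56 -54 -52 -50 -48 -46 -44 -42 -40 -38
 -36 -34 -32 -30]
18 [124 126 126 126 125 123 122 122 126 127 133 135 131 123 119 120 122 124
 133 120  92  61]
16 [124 125 125 130 139 137 137 136 134 132 150 168 172 161 145 136 130 127
 131 112  83  62]
14 [126 125 124 124 126 125 136 145 144 131 130 134 138 138 132 128 126 126
 131 109  79  68]
12 [126 125 123 117 106  94 103 113 119 116 119 122 121 117 109 100  92 101
 129 117  82  75]
10 [126 124 125 117 101  89 109 122 122 117 121 124 125 124 121 108  93  99
 126 124  87  83]
1 [ 74  67  86 128 150 137 106  71  73  94 105 104  92 100 100  87  62  66
  82 100 115 118]
-1 [ 69  66  85 119 138 136 130 125 131 138 137 130 122 146 168 173 146 129
 119 122 133 139]
-3 [ 69  69  83 104 122 119 115 118 133 147 147 140 130 130 135 137 132 126
 117 120 126 127]
-5 [ 72  71  84 102 117 112 100  99 109 119 120 118 115 120 124 122 115 105
  91 103 117 127]
-7 [ 80  73  84 101 116 116  96  98 117 131 126 121 119 121 124 121 114 101
  86 109 126 132]
```

```bash
cat > prof.py <<'E'
from fit import *
from scipy.ndimage import map_coordinates as mc
A=np.mean([imaging.capture('top').astype(float) for _ in range(4)],0)
g=A.mean(2);rb=A[:,:,0]-A[:,:,2]
c=[.5405,-.128,np.radians(-9.3)]
def prof(im,x,ys,z):
    P=np.array([proj('top',W(c,np.array([x,y,z])/1e3)) for y in ys]);return np.round(mc(im,[P[:,1],P[:,0]],order=1)).astype(int)
ys=np.arange(-90,-58,2);print('y',ys)
for x in(20,9,6,3,0,-3,-6,-9,-12,-15,-20):print(x,prof(g,x,ys,83),'rb',prof(rb,x,ys,83))
for x0,zz in((0,83),):
  xs=np.arange(-24,20,2);print('x',xs)
  for y in(-72,-64,-50,-40): print(y,[int(prof(g,x,[y],83)[0]) for x in xs])
print('seam')
ys=np.arange(-40,-24,1.);
for x in range(-60,61,10):
  p=np.mean([prof(g,x+d,ys,83) for d in(-3,0,3)],0);print(x,'gap',round((np.clip(125-p,0,99)).sum()/70,1),'at',round((ys*np.clip(125-p,0,99)).sum()/np.clip(125-p,0,99).sum(),1))
E
python3 prof.py
```

```text
y [-90 -88 -86 -84 -82 -80 -78 -76 -74 -72 -70 -68 -66 -64 -62 -60]
20 [180 181 184 179 161 135 126 124 124 126 126 126 131 133 142 150] rb [42 42 42 40 32 20 16 14 13 13 14 16 23 25 27 28]
9 [180 181 182 175 152 130 130 118 101  93  97 117 118 103  82  75] rb [40 41 42 40 32 22 14 15 12 10 10 25 32 27 16  8]
6 [179 180 182 183 168 149 128 103  74  66  81 123 144 140 116  82] rb [39 39 40 43 33 21 12 14 10  7 10 27 47 53 41 10]
3 [179 179 181 184 171 153 129  99  70  67  81 108 125 126 123 125] rb [41 42 42 42 31 17  9 12  8  8  9 12 17 20 21 24]
0 [181 181 182 180 162 141 122 102  74  72  83 100 114 110  99  95] rb [40 41 42 40 32 20 14 11  7  8 10 12 15 16 16 18]
-3 [179 180 182 177 159 136 122 105  81  72  82  99 115 126 111 107] rb [40 40 41 39 32 20 15 12 11  9 10 11 13 18 18 19]
-6 [179 180 182 180 168 142 133 115  90  71  74  92 116 134 116 107] rb [40 39 41 39 34 23 16 13 11  8  8  9 12 15 16 16]
-9 [181 180 182 174 160 140 139 122  95  67  73  99 127 139 114  92] rb [40 40 41 39 33 23 16 13 11  7  9 12 14 15 13 10]
-12 [180 180 182 166 147 136 139 117  83  61  72  79  82  80
[... 399 characters left out ...]
8]
-72 [123, 122, 125, 125, 117, 66, 61, 68, 67, 71, 72, 72, 72, 69, 66, 66, 73, 116, 134, 126, 126, 126]
-64 [124, 126, 127, 127, 112, 91, 80, 121, 137, 134, 134, 116, 110, 118, 133, 140, 125, 86, 105, 96, 87, 100]
-50 [126, 127, 129, 127, 114, 74, 72, 79, 95, 127, 127, 119, 112, 129, 123, 100, 69, 94, 118, 129, 123, 122]
-40 [128, 129, 129, 127, 105, 76, 61, 82, 101, 123, 135, 110, 108, 126, 146, 75, 61, 80, 111, 94, 86, 98]
seam
-60 gap 0.5 at -32.8
-50 gap 1.8 at -31.4
-40 gap 4.0 at -31.3
-30 gap 1.8 at -31.3
-20 gap 3.4 at -31.4
-10 gap 6.1 at -35.5
0 gap 1.0 at -36.1
10 gap 5.1 at -34.9
20 gap 3.9 at -32.2
30 gap 2.6 at -31.6
40 gap 3.4 at -31.9
50 gap 2.3 at -31.5
60 gap 3.3 at -29.7
```

The samples suggest the cover is about 3 mm short of home. I'm going back to push it in.

>>> drive_tool --deltas "40 30 40 0 0.15;40 60 80 0 0.3;40 90 120 0 0.45;40 120 160 0 0.6;40 150 200 0 0.75;40 170 222 0 0.9;40 170 222 0 1.05;40 170 222 -30 1.2;40 170 222 -60 1.346;40 170 222 -60 1.346;40 170 222 -60 1.346"

```text
time_s: 17.7
position: [0.5495, -0.0707, 0.1429]
tcp_rot: [[0.986, -0.167, -0.001], [-0.167, -0.986, 0.0], [-0.001, -0.0, -1.0]]
force: [0.8, 0.1, 1.6]
opening: 0.46
grasp_force: 0.0
```

>>> drive_tool --deltas "40 0 0 -20 0;40 0 0 -40 0;40 0 0 -50 0;40 0 0 -50 0;0 0 0 -50 0;0 0 0 -50 0;0 0 0 -50 0;0 0 0 -50 0;0 0 0 -50 0;0 0 0 -50 0"

```text
time_s: 18.7
position: [0.5501, -0.0703, 0.0937]
tcp_rot: [[0.986, -0.165, 0.001], [-0.165, -0.986, 0.0], [0.001, -0.001, -1.0]]
force: [0.0, 2.7, 5.0]
opening: 0.134
grasp_force: 30.0
```

>>> drive_tool --deltas "0 0 2 0 0;0 0.5 4 0 0;0 0 2 0 0;0 -0.5 -1 0 0;0 -0.5 -3 0 0.01;0 -0.5 -5 0 -0.01;0 -1 -7 0 0.01;0 -1 -7 0 0;0 -1 -7 0 0"

```text
time_s: 19.6
position: [0.5505, -0.0719, 0.0938]
tcp_rot: [[0.986, -0.169, 0.004], [-0.169, -0.986, 0.009], [0.003, -0.01, -1.0]]
force: [6.3, 19.6, 5.4]
opening: 0.133
grasp_force: 30.1
```

>>> drive_tool --deltas "0 -2 0 0 0;0 -4 0 0 0;0 -4 0 -1 0;0 -4 -1 -2 0;0 -4 -1 -2 0;0 -4 -1 -2 0"

```text
time_s: 20.2
position: [0.5505, -0.0719, 0.0936]
tcp_rot: [[0.985, -0.17, 0.013], [-0.171, -0.985, 0.01], [0.012, -0.012, -1.0]]
force: [12.1, 27.0, 13.4]
opening: 0.131
grasp_force: 30.0
```

>>> drive_tool --deltas "0 2 0 0 0;0 4 0 0 0;0 6 0 2 0;0 7 0 3 0;0 7 0 3 0;0 7 0 3 0"

```text
time_s: 20.8
position: [0.5504, -0.0719, 0.0938]
tcp_rot: [[0.986, -0.168, -0.002], [-0.168, -0.986, 0.011], [-0.004, -0.011, -1.0]]
force: [2.0, 20.0, 5.5]
opening: 0.134
grasp_force: 30.0
```

>>> drive_tool --deltas "0 0 7 -1 0;40 0 7 -1 0;40 0 7 -1 0;40 0 7 -1 0;40 0 7 -1 0;40 0 7 30 0;40 0 7 60 0;40 0 7 110 0;40 -30 -40 110 -0.15;40 -60 -80 110 -0.3;40 -100 -130 110 -0.45;40 -140 -180 110 -0.6"

```text
time_s: 22.0
position: [0.4315, -0.2336, 0.2041]
tcp_rot: [[0.717, -0.697, 0.0], [-0.697, -0.717, -0.0], [0.001, -0.0, -1.0]]
force: [1.4, 0.3, -0.5]
opening: 0.458
grasp_force: 0.0
```

>>> drive_tool --deltas "40 -15 -20 0 -0.15;40 -30 -40 0 -0.3;40 -30 -40 0 -0.45;40 -30 -40 0 -0.6;40 -30 -40 0 -0.746;40 -30 -40 0 -0.746"

```text
time_s: 22.6
position: [0.4024, -0.2725, 0.2039]
tcp_rot: [[0.059, -0.998, -0.0], [-0.998, -0.059, 0.0], [-0.0, 0.0, -1.0]]
force: [0.2, 0.2, -0.2]
opening: 0.461
grasp_force: 0.0
```

```bash
python3 prof.py | sed -n '/seam/,$p'; python3 -c "
from fit import *
s=bot.read_state();print(s['position'])
A=np.mean([imaging.capture('top').astype(float) for _ in range(6)],0).mean(2)
print('cols',list(range(350,376)))
for r in range(166,190): print(r,A[r,350:376].astype(int))
"
```

```text
seam
-60 gap 0.5 at -32.8
-50 gap 0.5 at -30.9
-40 gap 1.6 at -32.6
-30 gap 0.3 at -31.1
-20 gap 1.4 at -32.7
-10 gap 4.8 at -36.7
0 gap 0.7 at -38.5
10 gap 3.0 at -36.6
20 gap 1.8 at -33.8
30 gap 0.9 at -32.2
40 gap 1.5 at -33.2
50 gap 0.7 at -32.7
60 gap 3.0 at -29.5
[ 0.40270422 -0.27226174  0.20398457]
cols [350, 351, 352, 353, 354, 355, 356, 357, 358, 359, 360, 361, 362, 363, 364, 365, 366, 367, 368, 369, 370, 371, 372, 373, 374, 375]
166 [117 120 128 128 128 109 122 144 127 127 128 130 127 125 125 125 124 123
 124 124 126 124 124 121 143 178]
167 [125 126 128 127 129 101 103 139 125 127 127 128 126 125 127 126 124 124
 126 128 126 124 124 120 136 171]
168 [134 118 126 128 130  98  94 131 122 121 117 119 123 124 125 124 126 126
 126 128 128 126 124 126 131 161]
169 [133 124 124 126 133 104  91 131 134 142 154 170 178 163 131 124 120 123
 126 127 127 126 122 125 155 183]
170 [141 122 124 126 131 107 116 127  85  96 106 116 123 128 130 151 156 145
 145 126 127 125 123 127 162 187]
171 [127 125 125 124 131 122 126 125  84 107 120 124 126 115 111 116 105  95
 112 123 126 125 123 127
[... 1307 characters left out ...]

  62  46 108 142 135 160 184 181]
184 [124 127 132 106  96 132 130 128 128 128 128 129 127 128 126 127 126 126
 132 116  84 101 152 183 182 182]
185 [126 126 129 116 111 129 126 128 126 128 128 127 127 126 128 127 130 129
 128 126 118 126 163 186 181 179]
186 [125 125 131 120 114 129 126 127 124 125 125 126 124 126 125 124 127 125
 123 123 123 126 163 185 182 179]
187 [126 126 118 130 142 129 127 125 127 125 126 126 126 125 125 123 123 124
 123 125 122 121 157 185 180 181]
188 [126 128 111 118 137 127 126 127 127 125 125 125 124 125 126 125 125 124
 124 124 122 123 160 186 181 179]
189 [125 127  98 105 140 127 126 127 127 127 126 126 125 123 126 126 126 123
 126 124 122 134 168 184 181 178]
```

The gap has closed to under 1 mm, so the cover is home. Next I'm measuring the pin's grip and bend from the earlier clear picture, and the eye centre from this one.

```bash
python3 -c "
from fit import *
import cv2
def unp(n,u,z):
    m=M[n];d=m['T'][:3,:3]@np.array([(u[0]-m['cx'])/m['fx'],(u[1]-m['cy'])/m['fy'],1]);o=m['T'][:3,3];return o+d*(z-o[2])/d[2]
for u in((362.3,169.8),(361.9,176.3)):print('eye',np.round(1e3*unp('top',u,.106),1))
for c in([.5405,-.128,np.radians(-9.3)],[.540,-.1292,np.radians(-8.75)]):print([np.round(1e3*W(c,np.array([x,-50,106])/1e3),1) for x in(14,-3)])
im=cv2.imread('pics/t1.png').astype(int)
g=im.mean(2);mk=np.zeros_like(g,np.uint8);mk[400:450,680:790]=(g[400:450,680:790]<75)
n,l,st,ce=cv2.connectedComponentsWithStats(mk);k=1+st[1:,4].argmax()
r=cv2.minAreaRect(np.argwhere(l==k)[:,::-1].astype(np.float32));b=cv2.boxPoints(r);print(r)
q=lambda p,z:unp('top',px(p,220,130,4),z)
print('grip',np.round(1e3*q(r[0],.008),1),np.round([1e3*q(p,.008) for p in b],1)[:,:2].tolist())
# bar silhouettes: brightness gradient not needed; bend/tip by eye
for p in((642,475),(690,523)):print(np.round(1e3*q(p,.006),1))
"
```

```text
eye [ 546.2 -179.2  106. ]
eye [ 529.1 -177.5  106. ]
[array([ 546.2, -179.6,  106. ]), array([ 529.5, -176.9,  106. ])]
[array([ 546.2, -180.7,  106. ]), array([ 529.4, -178.2,  106. ])]
((731.1732788085938, 425.7326965332031), (21.59230613708496, 65.87146759033203), 84.2894058227539)
grip [ 380.  -291.6    8. ] [[385.6, -268.7], [389.1, -313.9], [374.4, -314.5], [370.9, -269.5]]
[ 347.9 -229.4    6. ]
[ 314.8 -260.5    6. ]
```

>>> drive_tool --deltas "40 -23 -14 -40 0.017;40 -23 -14 -80 0.017;40 -23 -14 -120 0.017;40 -23 -14 -150 0.017;40 -23 -14 -175 0.017;40 -23 -14 -185 0.017;40 -23 -14 -185 0.017"

```text
time_s: 23.8
position: [0.3793, -0.2858, 0.018]
tcp_rot: [[0.077, -0.997, -0.002], [-0.997, -0.077, 0.002], [-0.002, 0.002, -1.0]]
force: [0.7, -0.0, -0.4]
opening: 0.462
grasp_force: 0.0
```

>>> drive_tool --deltas "40 0 0 -5 0;40 0 0 -10 0;40 0 0 -14.5 0;40 0 0 -15 0;0 0 0 -15 0;0 0 0 -15 0;0 0 0 -15 0;0 0 0 -15 0;0 0 0 -15 0;0 0 0 -15 0;0 0 0 -15 0;0 0 0 -15 0"

```text
time_s: 25.0
position: [0.3798, -0.2864, 0.0041]
tcp_rot: [[0.077, -0.997, 0.0], [-0.997, -0.077, -0.0], [0.0, -0.0, -1.0]]
force: [0.3, 0.2, 2.0]
opening: 0.157
grasp_force: 30.0
```

I've got the pin. I'm carrying it to the start of the threading, just above the eyes.

>>> drive_tool --deltas "0 0 0 30 0;0 0 0 70 0;0 0 0 120 0;0 20 20 150 0.14;0 50 50 150 0.28;0 85 80 150 0.42;0 120 115 150 0.56;0 150 145 150 0.7;0 170 165 150 0.84;0 178 170 150 0.98;0 178 170 150 1.12;0 178 170 150 1.26"

```text
time_s: 26.2
position: [0.5575, -0.1153, 0.1534]
tcp_rot: [[0.974, -0.225, -0.001], [-0.225, -0.974, 0.001], [-0.001, -0.0, -1.0]]
force: [0.4, 0.2, 0.2]
opening: 0.159
grasp_force: 30.0
```

>>> drive_tool --deltas "0 0 0 -10 0.108;0 0 0 -25 0.108;0 0 0 -35 0.108;0 0 0 -41 0.108;0 0 0 -41 0.108;0 0 0 -41 0.108"

```text
time_s: 26.8
position: [0.5579, -0.1164, 0.1131]
tcp_rot: [[0.992, -0.126, 0.0], [-0.126, -0.992, -0.0], [0.0, -0.0, -1.0]]
force: [-0.3, 0.8, -0.1]
opening: 0.16
grasp_force: 30.0
```

```bash
python3 -c "
from crop import *
import numpy as np
print(bot.read_state()['position'])
a=crop('scene',330,140,100,75,8);cv2.imwrite('pics/f_s.png',a)
b=crop('top',325,155,66,50,8);cv2.imwrite('pics/f_t.png',b)
a=cv2.resize(a[:,:],(400,300));b=b[:400,:528]
o=np.zeros((600,800,3),np.uint8);s=crop('scene',330,140,100,75,5);o[:375,:500]=s;t=crop('top',330,155,60,45,5);o[375:600,:300]=t;o[300:,500:]=cv2.resize(crop('top',340,155,40,40,5)[:,:],(300,300));cv2.imwrite('pics/f.png',o)
"
```

```text
[ 0.55785168 -0.11638917  0.11310331]
```

View pics/f.png

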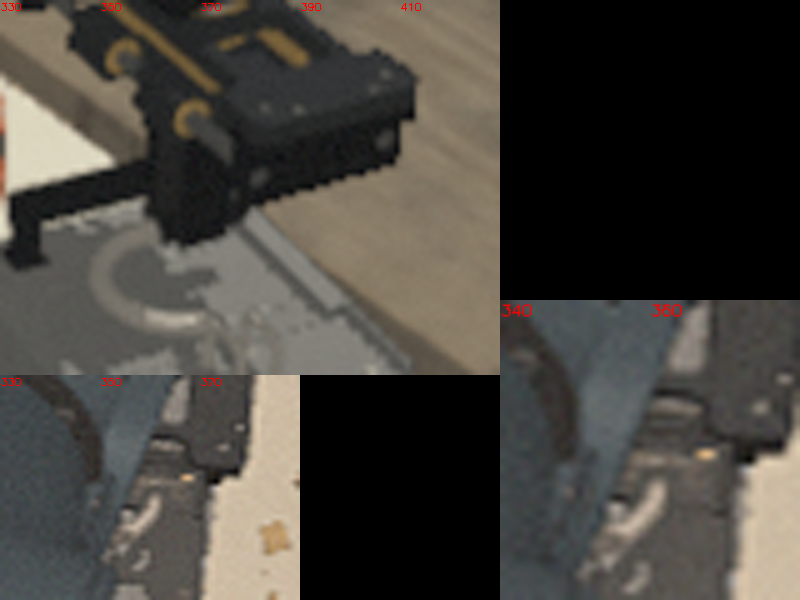

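The pin is level and its tip is just short of the cover's eye: at (212,322) in the scene part and (665,485) in the top inset. I'm comparing that with the prediction.

```bash
cat > pin.py <<'E'
from fit import *
def unp(n,u,z):
    m=M[n];d=m['T'][:3,:3]@np.array([(u[0]-m['cx'])/m['fx'],(u[1]-m['cy'])/m['fy'],1]);o=m['T'][:3,3];return o+d*(z-o[2])/d[2]
PG=np.array([-32,24.8])   # TCP in pin frame
def pt(s,P):  # pin point -> world mm given state
    R=s['tcp_rot'];a=np.arctan2(R[1,1],R[0,1]);c,q=np.cos(a),np.sin(a)
    d=np.array(P)-PG;return np.r_[1e3*s['position'][:2]+[c*d[0]-q*d[1],q*d[0]+c*d[1]],1e3*s['position'][2]+2]
E
python3 -c "
from pin import *
s=bot.read_state();z=s['position'][2]+.002
for P in((32.2,-4),(0,0)):print(P,np.round(pt(s,P),1),proj('scene',pt(s,P)/1e3),proj('top',pt(s,P)/1e3))
print('tip obs',np.round(1e3*unp('scene',px((212,322),330,140,5),z),1),np.round(1e3*unp('top',px((665-500,485-300),340,155,7.5),z),1))
pr=[proj('scene',pt(s,36.5*np.array([np.cos(t),np.sin(t)]))/1e3) for t in np.radians(np.arange(-180,-20,5))]
print('leftmost pred',min(pr,key=lambda p:p[0]),'obs',px((92,275),330,140,5));print('bottom pred',max(pr,key=lambda p:p[1]),'obs',px((185,333),330,140,5))
"
```

```text
(32.2, -4) [ 521.4 -176.5  115.6] [372.16511457 203.02772956] [361.96243641 178.4688199 ]
(0, 0) [ 529.4 -145.   115.6] [365.26231488 194.10452671] [349.5486762  175.69022185]
tip obs [ 519.  -178.8  115.6] [ 519.4 -175.4  115.6]
leftmost pred [347.40842616 193.48596697] obs [348.  194.6]
bottom pred [367.55770432 204.805558  ] obs [366.6 206.2]
```

The prediction agrees to about 2 mm. I'm working out the threading rows.

```bash
python3 -c "
import numpy as np
from scipy.spatial.transform import Rotation as R
def tcp(th,cx):
    a=np.radians(142.2+th);return R.from_euler('z',-9.2,degrees=True).apply([cx+40.5*np.cos(a),40.5*np.sin(a),0])[:2]
ths=list(range(-88,1,4));cxs=[-14+14*min(1,(t+88)/28) for t in ths]
base=0
for i,t in enumerate(ths):
    if i in(7,15):base=i;print('--')
    d=tcp(t,cxs[i])-tcp(ths[base],cxs[base]);print(t,np.round(d,1),round(np.radians(t-ths[base]),3))
"
```

```text
-88 [0. 0.] 0.0
-84 [-0.1  1.6] 0.07
-80 [-0.3  3.1] 0.14
-76 [-0.7  4.4] 0.209
-72 [-1.1  5.5] 0.279
-68 [-1.7  6.5] 0.349
-64 [-2.3  7.3] 0.419
--
-60 [0. 0.] 0.0
-56 [-2.7  0.7] 0.07
-52 [-5.5  1.3] 0.14
-48 [-8.3  1.6] 0.209
-44 [-11.1   1.8] 0.279
-40 [-14.    1.7] 0.349
-36 [-16.8   1.5] 0.419
-32 [-19.6   1. ] 0.489
--
-28 [0. 0.] 0.0
-24 [-2.7 -0.8] 0.07
-20 [-5.3 -1.8] 0.14
-16 [-7.9 -3. ] 0.209
-12 [-10.4  -4.4] 0.279
-8 [-12.7  -5.9] 0.349
-4 [-15.   -7.6] 0.419
0 [-17.1  -9.5] 0.489
```

>>> drive_tool --deltas "0 0 0 -8 0;0 0 0 -16 0;0 0 0 -20 0;0 0 0 -21.5 0;0 0 0 -21.5 0"

```text
time_s: 27.55
position: [0.5574, -0.1162, 0.091]
tcp_rot: [[0.992, -0.126, -0.001], [-0.126, -0.992, 0.0], [-0.001, -0.0, -1.0]]
force: [0.6, -0.3, -0.2]
opening: 0.158
grasp_force: 30.0
```

>>> drive_tool --deltas "0 -0.1 1.6 0 0.07;0 -0.3 3.1 0 0.14;0 -0.7 4.4 0 0.209;0 -1.1 5.5 0 0.279;0 -1.7 6.5 0 0.349;0 -2.3 7.3 0 0.419;0 -3 8 0 0.489;0 -3 8 0 0.489"

```text
time_s: 28.35
position: [0.5548, -0.1083, 0.0917]
tcp_rot: [[0.935, 0.355, 0.0], [0.355, -0.935, -0.0], [0.0, 0.0, -1.0]]
force: [0.1, 0.5, -0.5]
opening: 0.159
grasp_force: 30.0
```

>>> drive_tool --deltas "0 -2.7 0.7 0 0.07;0 -5.5 1.3 0 0.14;0 -8.3 1.6 0 0.209;0 -11.1 1.8 0 0.279;0 -14 1.7 0 0.349;0 -16.8 1.5 0 0.419;0 -19.6 1 0 0.489;0 -22.4 0.4 0 0.559;0 -22.4 0.4 0 0.559"

```text
time_s: 29.25
position: [0.5321, -0.1079, 0.0917]
tcp_rot: [[0.606, 0.796, -0.0], [0.796, -0.606, 0.0], [-0.0, -0.0, -1.0]]
force: [0.4, 0.2, -2.1]
opening: 0.157
grasp_force: 30.0
```

>>> drive_tool --deltas "0 -2.7 -0.8 0 0.07;0 -5.3 -1.8 0 0.14;0 -7.9 -3 0 0.209;0 -10.4 -4.4 0 0.279;0 -12.7 -5.9 0 0.349;0 -15 -7.6 0 0.419;0 -17.1 -9.5 0 0.489;0 -17.1 -9.5 0 0.489;0 -17.1 -9.5 0 0.489"

```text
time_s: 30.15
position: [0.5155, -0.1175, 0.0917]
tcp_rot: [[0.162, 0.987, 0.001], [0.987, -0.162, -0.0], [-0.0, 0.001, -1.0]]
force: [0.1, 0.7, -0.2]
opening: 0.158
grasp_force: 30.0
```

```bash
python3 -c "
from pin import *
s=bot.read_state()
for n,P in dict(bend=(0,-32),tip=(31,-8),centre=(0,0)).items():print(n,np.round(pt(s,P),1))
A=imaging.capture('scene').astype(float).mean(2)
for n,P in dict(tip=(32,-4),bend=(0,-32),left=(-32,0)).items():print(n,proj('scene',pt(s,P)/1e3))
"
```

```text
bend [ 537.9 -178.8   93.7]
tip [ 572.4 -160.1   93.7]
centre [ 543.1 -147.2   93.7]
tip [384.38973789 198.29839842]
bend [378.27290989 209.51518638]
left [356.851714   204.85435977]
```

The pin threaded freely and its bend is at the eyes. I'm lowering it onto the cover and letting go.

>>> drive_tool --deltas "0 0 0 -2 0;0 0 0 -4 0;0 0 0 -5 0;0 0 0 -5 0;0 0 0 -5 0"

```text
time_s: 30.7
position: [0.5154, -0.1173, 0.087]
tcp_rot: [[0.16, 0.987, 0.0], [0.987, -0.16, -0.0], [-0.0, 0.0, -1.0]]
force: [-1.7, 1.0, 4.9]
opening: 0.157
grasp_force: 30.0
```

>>> drive_tool --deltas "35 0 0 0 0;35 0 0 0 0;35 0 0 0 0;35 0 0 0 0;35 0 0 20 0;35 0 0 50 0;35 0 0 100 0;35 -40 0 150 0;35 -90 0 150 0;35 -130 0 150 0;35 -130 50 150 0;35 -130 50 150 0"

```text
time_s: 31.9
position: [0.3817, -0.0643, 0.2364]
tcp_rot: [[0.16, 0.987, -0.003], [0.987, -0.16, 0.003], [0.003, -0.003, -1.0]]
force: [-0.6, -0.4, -0.5]
opening: 0.399
grasp_force: 0.0
```

```bash
python3 -c "
from fit import *
import cv2
c=[.5405,-.1285,np.radians(-9.2)]
A=np.mean([imaging.capture('top').astype(float) for _ in range(4)],0).mean(2)
def show(im,n):
    # rectified plan view (case frame) at z=94, 3 mm cells
    ys=np.arange(48,-80,-4);xs=np.arange(52,-64,-4)
    for x in xs:
        print('%4d'%x,' '.join('%3d'%cv2.getRectSubPix(im.astype(np.float32),(1,1),tuple(proj(n,W(c,np.array([x,y,94])/1e3))))[0,0] for y in ys))
show(A,'top')
"
```

```text
52 105 113 113 110 103 104 110 110 108 107 102 106 109 109 110 104 107 109  96  97  96 107 109 111 109 109 110 108 106 132 151 107
  48 111 111 112 112 111 113 112 110 108 110 112 110 111 109 110 112 106 106 109 109  93 105 109 110 110 109 110 108 108 106 109 106
  44 106 108 109 120 111 112 113 109 109 109 109 111 109 110 110 107  90 106 109 108 101 123 110 109 111 109 108 109 108 108 110 109
  40 105 111 107 112 119 112 111 111 108 108 108 108 109 111 108 110 104 106 105 107  87 116 111 112 110 110 109 110 107 108 109 109
  36 110 110 109 101 105 110 112 110 109 109 109 107 109 109 109 108 116  95 128 134  99 102 111 110 109 107 108 109 110 107 108 107
  32 115 112 111 100 103 110 111 109 109 110 107 108 109 108 111 104 102 101 101 122 132 127 107 108 110 108 107 107 106 107 108 105
  28 111 111 110 108 107 108 109 108 107 109 107 107 111 110 109 107 107 103  75  83 101 134 131 111 110 109 108 107 109 109 109 107
  24 113 108 110 115 111 109 109 109 109 110 107 109 110 110 109 108 100 107 111 102  68  98 134 127 110 110 110 109 110 111 109 109
  20 113 110 106  97 106 110 110 109 1
[... 2054 characters left out ...]
109 110 108 109 111 108 110 110 116
 -44  68  66  66  66  63  63  61  59  59  58  60  58  59  60  95 107 116 105 107 112  90 114 109 110 110 111 110 111 109 110 110 108
 -48  68  68  68  68  65  65  64  62  63  61  60  61  57  61 106 107 123 111 108 115 106 110 110 110 111 111 110 109 109 109 109 108
 -52  71  71  71  68  69  67  68  66  66  65  64  62  57  67  99 100 105 111 109 106 103 113 110 112 110 111 108 108 108 109 109 106
 -56  73  71  72  72  71  70  70  69  68  68  67  66  63  68  75  78  85  93  96  96  99 115 104 103 111 113 110 110 110 137 125 109
 -60  73  73  74  71  72  70  72  70  70  68  69  69  67  67  66  65  67  73  82  87  93 108  77  78  85  93 101 108 108 112 113 109
```

The sampled plan view shows the pin's bar running through both eyes, with the tip at (36,-26) mm in the case frame as expected. The gripper is clear, so I'm handing in.

```bash
python3 -c "
from rig import bot
print(bot.read_state()['time_s'],bot.hand_in())"
```

```text
the job is handed in; nothing more can be done
32.1 None
```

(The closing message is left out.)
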